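Hang the key paddle on the sprung hook inside the key cabinet

ROBOT

A 7-joint arm with a two-finger parallel gripper is mounted at the origin on a cart in front of the work surface, level with it; the furniture and walls round the work are solid. World frame = base frame: x ahead of the robot, y to its left, z up, the work surface at z = 0. Lengths are in m, angles in rad, forces in N, time in s.
With the tool pointing down it reaches from about 0.4 to 0.85 m from the base axis. Payload 10.4 kg.
Tool frame: the origin (TCP) lies at the very end of the fingers, on their centre line; the grasp point (between the pads) lies 19 mm behind it; y points along the fingers, x is the direction in which the jaws open and shut, and the axes are right-handed (so a half turn about y gives the same grasp; the last joint's range is limited). The gripper opens to 87 mm and grips with 3 to 60 N. Pads are 19 mm wide; open, the fingers measure 117 mm over their backs; the gripper's body (75 mm by 190 mm) begins 51 mm behind the grasp point.
Start: joints at [1.213, 0.332, -0.065, 1.46, 0.022, 1.35, -0.088], TCP at [0.205, -0.59, 0.223] pointing down, gripper open.
Joint ranges: [-2.6, 2.6], [-0.5, 2.12], [-1.47, 1.34], [0.16, 2.42], [-1.27, 4.41], [0.06, 2.06], [-2.6, 2.6]. Speed limits (rad/s): [2.22, 2.22, 2.79, 2.79, 3.14, 3.14, 3.14].

INTERFACE

Orientations are given as a unit quaternion [x, y, z, w].
In Python, from bench import readout, vision, r gives the robot as it stands.
- The arm moves only by the tool arm_command, never from a script. Its argument "targets" is a list that holds one entry, the list of rows, each a list of 6 numbers: the shift along the tool's x, y, z in m, then the turn, a rotation vector about the tool's x, y, z in degrees. A call has 1 to 12 rows; each row shifts and turns the commanded pose from where the row before left it, along the tool's axes as they then stand; what a row does not reach is not made up. A row lasts 1/12 s, in which the tool goes at most 41.7 mm and 7.16 degrees, less where a joint would pass 70% of its speed; a pose out of reach is approached as far as the arm can. A call is refused whole if a number of a shift passes 0.0417 or a number of a turn 7.16, either way. A call with a gripper value outside its range is refused whole. "hand" is the opening, from 0 (shut) to 1 (fully open), set as the call begins (left out, the last holds). The fingers move at their own pace and stop on an object; "grip_force" is the grip in N (left out, the last holds). Time passes only in rows, so rows that do not move let the fingers close. It gives the time, the measured TCP pose, the force and the opening at its end, in the units of the state.
- readout.read_state(): the state, without advancing time (a new reading comes with each control period).
- vision.camera(name): name is "side" or "top"; returns a dict with "pixels" (480x640x3 uint8, blue, green, red), "fovy" (degrees; the focal length in pixels is half the picture's height over the tangent of half this angle, whatever the lens; pixels are square), "cx", "cy" (the principal point, pixels), "R" (3x3) and "t" (3): a world point X has camera coordinates R X + t. Camera axes: x right, y down, z forward; pixel columns grow to the right and rows downward; lengths in m; the calibration is good to about 2 mm. A picture is of the moment at which its call begins. There is no depth.
- r.close_job(): hands the job in, once; it reports no verdict.
The state is a dict: "time": time; "joint_positions": joint angles; "joint_vel": joint speeds; "joint_torque": joint torques, N m; "ee_pos": TCP position; "eef_rot": TCP orientation; "ft_force": force on the tool from outside, world axes, zero at the start; "torque": the same for the moment, N m; "width": finger opening in m.
Only numpy, scipy, OpenCV 4.12 (cv2) and the standard library are available. Lean on these libraries where they do the work, as an engineer would, in place of code of your own. Each camera call takes 0.05 s, during which the arm holds its last target.

TASK

Take the key paddle with the wire loop out of the desk stand and hang it inside the small key cabinet: reach down through the narrow roof opening without touching the cabinet, pass the loop over the hook, keep its crossbar against the hook's back plate and press it down past the sprung tongue until it sits firmly home on the hard bottom of the hook, without forcing it. Then let go so that it hangs there upright, and leave everything else as it is.

Things in the scene. Friction and masses are not known exactly. Their poses are not given: they have to be found in the camera images.
- loop_paddle: Key paddle to hang, 36 wide (y), 200 tall (z), 100 g, upright in a pocket of the stand. Origin: key tip at the bottom; z up, x through its thickness. Key z 0-10 under a heavy bow 26x7 at z 10-25; loop of 6 mm steel wire, sides at y +-15, lower bar z 26, crossbar z 82; white handle 10 thick (x), z 130-200. Grip it by its 10 mm near the top (z about 180), 60 N or more, so that the fingers stay above the cabinet's roof.
- loop_crossbar (a point): Middle of the loop's crossbar (6 mm round wire along the paddle's y), 82 mm above the paddle's origin. The window below it, down to the lower bar, is 24 wide and 50 high; the side wires run on up to the handle. This bar must end up in the hook, either way round.
- plain_paddle: The other key paddle in the stand, to be left there: shorter (140 tall), with a flat steel plate and no wire loop below its white handle. Same axes.
- desk_stand: Grey plastic stand, fixed; origin at the centre of its underside. Two open pockets, centres at y = +-40 in its frame, each 9 (x) by 42 (y) inside, floor at z 8, rim at z 50. Either pocket may hold the loop paddle, which stands there with a play of 1 to 2 mm.
- key_cabinet: Grey metal key cabinet, fixed, 80 deep (x), 110 wide (y), 150 high; origin at the centre of its underside, open front window toward its -x. The roof opening spans x -15 to +35 and y -36 to +36 of its frame, at height 146 to 150; the back panel's inner face is at x = +35. Not to be touched (a brush below 3 N is excused).
- key_hook: Hook inside on the cabinet's back panel, open at the top; axes as the cabinet's. Origin: nominal resting place of the hung crossbar's axis, 27 mm behind (+x) the cabinet's centre, 100 mm up. The hook is clamped on a rail anywhere from 6 mm below to 6 mm above this; its true height is not measured. It may bear up to 25 N. Sizes under the hook points are for the nominal height.
- hook_plate (a point): On the hook's flat back plate, which is 12 wide, its face at x = +3 of the hook's frame, z -12 to 45; this point is on the face at z 33. At the plate's foot a shelf sticks out toward -x, top face z -3, underside z -7: the crossbar ends lying on it.
- hook_bump (a point): Centre of the round bump (radius 4) on the sprung tongue, at x -5, z 8 of the hook's frame; 4 mm mouth to the plate. Tongue 10 wide, x -5 to -9, its tip flared out to x -14, z 18. It yields toward -x (1 N/mm, 1.2 N preload). With the bar against the plate, pressing past the bump takes about 4 to 8 N; then the bar is loose until it meets the hard shelf, 8 mm below the bump: press it firmly onto that with 12 to 18 N.
- hook_entry (a point): Free point before the hook, at x -26, z 33 of its frame, in line with the roof opening. Lower the crossbar straight down to here, then move toward the hook's +x until the bar meets the back plate (feel for about 3 N); at this height the loop passes over tongue and shelf. Then press down.
- stapler: Dark blue stapler 135 long, bystander.
- rubber_stamp: Rubber stamp with a red handle, 67 tall, bystander.
- oximeter: Finger pulse oximeter, 58 long, bystander.
- thermometer: Clinical thermometer, 104 long, lying, bystander.
- plaster_tape: Roll of plaster tape, 60 across, lying flat, bystander.

How it is judged:
On the way, in this order (a step that is already met when the one before it is completed fails the run):
1. the loop paddle is lifted clear of the stand, held in the fingers (height (world z) of loop_paddle above 0.07 m and contact force between the fingers and loop_paddle above 1 N), for 0.1 s.
2. still held in the fingers, the crossbar is pressed firmly home in the hook (x of loop_crossbar in the frame of key_hook between -0.005 and 0.005 m and y of loop_crossbar in the frame of key_hook between -0.012 and 0.012 m and z of loop_crossbar in the frame of key_hook between -0.009 and 0.0065 m and contact force between loop_paddle and key_hook above 10 N and contact force between the fingers and loop_paddle above 1 N), for 0.03 s.
At the end, for the whole second after the job is handed in: The loop paddle hangs on the hook: crossbar within 5 mm front to back, 12 mm sideways and -9 to +6.5 mm in height of the hook's nominal resting place, not wedged at the tongue (force on the hook below 4 N), upright within 0.12 rad, at rest, let go (x of loop_crossbar in the frame of key_hook between -0.005 and 0.005 m and y of loop_crossbar in the frame of key_hook between -0.012 and 0.012 m and z of loop_crossbar in the frame of key_hook between -0.009 and 0.0065 m and angle between loop_paddle's own z axis and vertical below 0.12 rad and linear speed of loop_paddle below 0.02 m/s and contact force between loop_paddle and key_hook below 4 N); the robot touches nothing.
It fails at once if the paddle touches the cabinet with more than 3 N (contact force between loop_paddle and key_cabinet above 3 N).
It fails at once if the robot touches the cabinet with more than 3 N (contact force between any of the arm, the fingers and key_cabinet above 3 N).
It fails at once if the hook is loaded with more than 25 N by the paddle, or touched by the robot with more than 5 N (contact force between loop_paddle and key_hook above 25 N or contact force between any of the arm, the fingers and key_hook above 5 N).
It fails at once if a bystander or the other paddle is moved by more than 15 mm (distance of any of stapler, rubber_stamp, oximeter, thermometer, plaster_tape, plain_paddle from where it was at the start of the episode above 0.015 m).
It also fails if it takes over 51 s, if anything falls off the work surface, if the arm or the gripper's body presses on something with over 40 N, if the wrist force passes 120 N, or if a joint passes its speed limit or range.

## Working session

There is one attempt and no reset: what is moved stays moved. The work goes in short steps, Python scripts to look and compute and a tool call to move; the robot and the scene stay as the last step left them, time stands still between calls to the robot, and variables do not carry over. Pictures are saved under pics/ and viewed, and the job is handed in when it is done.

Besides the shell and the picture viewer there is one more tool, called after "Call:" as name([rows], argument=value, ...), one row to a line, values as JSON. arm_command: Moves the arm, as the interface text tells. Its arguments: {"type":"object","properties":{"targets":{"type":"array","items":{"type":"array","items":{"type":"array","items":{"type":"number"}}}},"hand":{"type":"number"},"grip_force":{"type":"number"}},"required":["targets"]}

```bash
mkdir -p pics; ls
python3 - <<'E'
from bench import readout, vision, r
import cv2, numpy as np
s=readout.read_state(); print(s)
for n in("side","top"):
    c=vision.camera(n); cv2.imwrite(f"pics/{n}0.png",c["pixels"]); print(n,c["fovy"],c["cx"],c["cy"],np.round(c["R"],4).tolist(),np.round(c["t"],4), (-np.array(c["R"]).T@c["t"]).round(3))
E
```

```text
pics
{'time': 0.0, 'joint_positions': array([ 1.21342207,  0.33288208, -0.06471725,  1.46091279,  0.02161659,
        1.34990276, -0.08850818]), 'joint_vel': array([-1.24289231e-03,  1.25547241e-03,  4.66919199e-05,  8.99508357e-04,
        1.47430556e-03, -1.25308538e-03, -7.73661847e-04]), 'joint_torque': array([-5.90779564e-04, -6.23251605e+01,  2.44263693e-02, -3.89908183e+01,
       -6.13830169e-02,  3.99024237e-02,  1.13415942e-04]), 'ee_pos': array([ 0.20522315, -0.58994738,  0.22176123]), 'eef_rot': array([-0.57605486,  0.41011977, -0.40927838,  0.57658805]), 'ft_force': array([ 0.48286783,  0.57078785, -0.09230755]), 'torque': array([0.01033733, 0.00460061, 0.02125037]), 'width': 0.08665592761144704}
side 50.371028368561795 317.60253151308353 241.93682231946948 [[-0.849, -0.5284, -0.0075], [-0.3399, 0.5568, -0.7579], [0.4046, -0.6409, -0.6523]] [0.4126 0.2949 0.9401] [0.07  0.656 0.84 ]
top 55.336979283060764 321.50095310526575 243.348620301815 [[0.0272, -0.9996, -0.002], [-0.9898, -0.0267, -0.1402], [0.1401, 0.0058, -0.9901]] [-0.0666  0.515   0.9419] [ 0.38  -0.058  1.005]
```

View pics/side0.png

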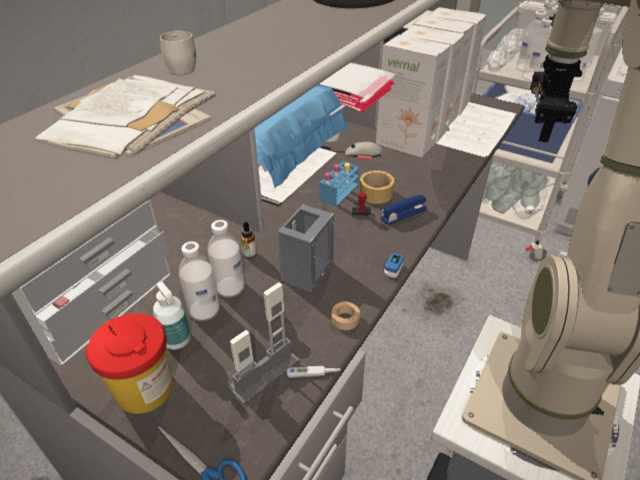

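View pics/top0.png

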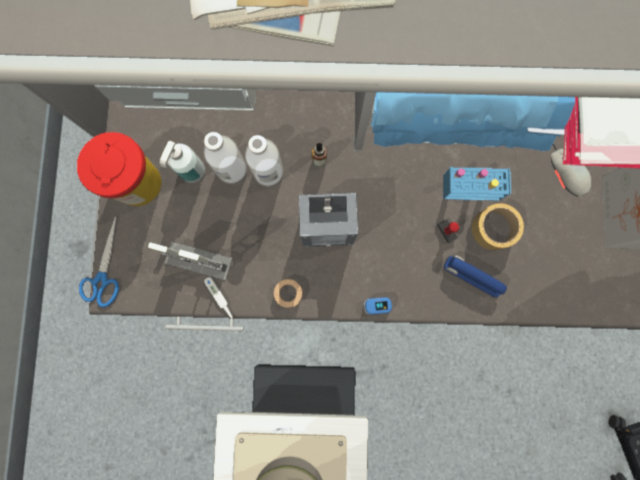

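The side view shows the cabinet around (307,245), the stand near (262,370), the loop paddle's handle at (274,300) and the plain paddle's at (242,352). In the top view the cabinet is at (328,218), the stand at (198,260), with the loop paddle's top probably at (157,247). I'll zoom in.

Run:
```python
import cv2
a=cv2.imread("pics/side0.png");b=cv2.imread("pics/top0.png")
cv2.imwrite("pics/s1.png",cv2.resize(a[270:410,210:350],None,fx=4.2,fy=4.2,interpolation=cv2.INTER_CUBIC))
cv2.imwrite("pics/s2.png",cv2.resize(a[195:300,265:350],None,fx=5.5,fy=5.5,interpolation=cv2.INTER_CUBIC))
cv2.imwrite("pics/t1.png",cv2.resize(b[220:320,130:260],None,fx=6,fy=6,interpolation=cv2.INTER_CUBIC))
cv2.imwrite("pics/t2.png",cv2.resize(b[180:260,285:370],None,fx=7,fy=7,interpolation=cv2.INTER_CUBIC))
```

```text
(no output)
```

View pics/s1.png

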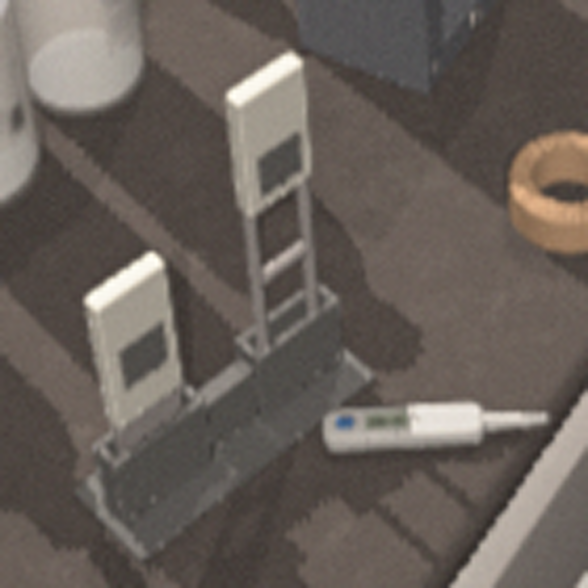

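View pics/s2.png

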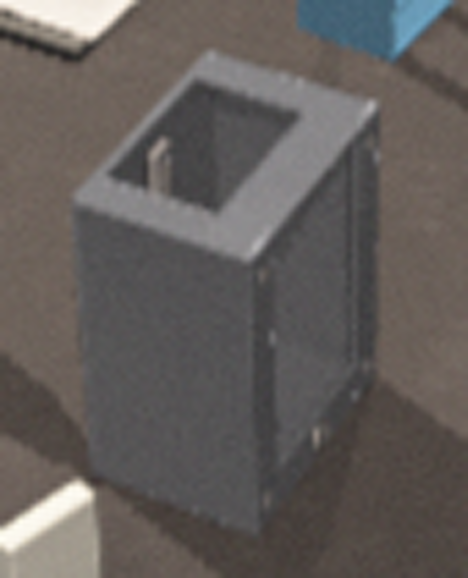

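View pics/t1.png

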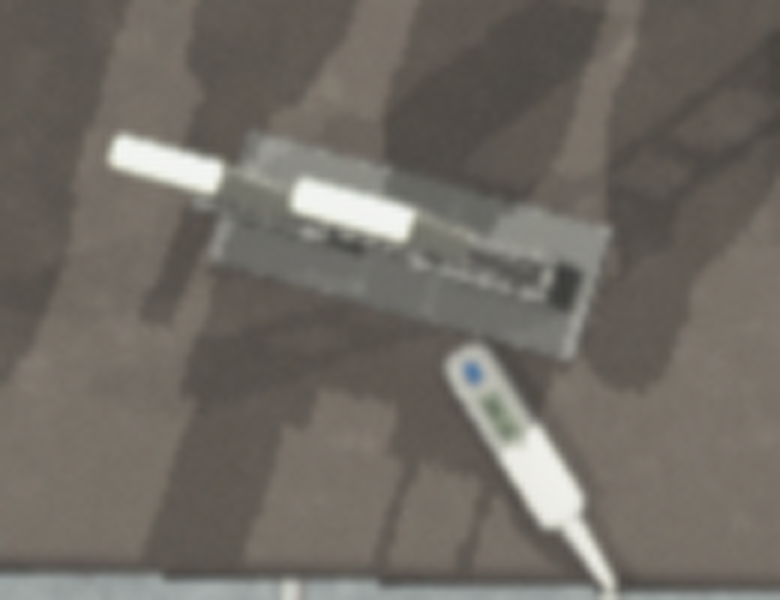

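View pics/t2.png

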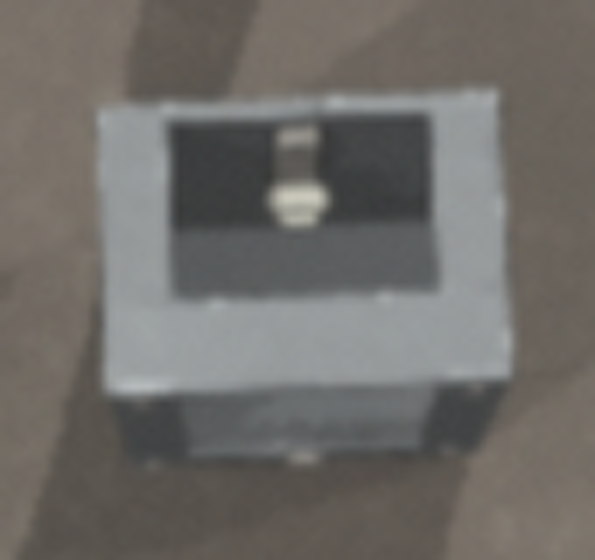

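The loop paddle stands in the stand's right-hand pocket (lower y), seen at top about (189,255) and side about (274,300). Next I measure the handle tops and the roof corners by casting rays.

```bash
cat > h.py <<'E'
import numpy as np, cv2
from bench import readout, vision, r
def ray(c,u,v):
    f=240/np.tan(np.radians(c["fovy"])/2)
    d=np.array([(u-c["cx"])/f,(v-c["cy"])/f,1.]); R=np.array(c["R"]);t=np.array(c["t"])
    return -R.T@t, R.T@d
def onz(c,u,v,z):
    o,d=ray(c,u,v); return o+d*(z-o[2])/d[2]
def proj(c,X):
    f=240/np.tan(np.radians(c["fovy"])/2)
    p=np.array(c["R"])@np.array(X)+np.array(c["t"]); return np.array([c["cx"]+f*p[0]/p[2],c["cy"]+f*p[1]/p[2]])
def tri(c1,p1,c2,p2):
    o1,d1=ray(c1,*p1);o2,d2=ray(c2,*p2)
    s=np.linalg.lstsq(np.c_[d1,-d2],o2-o1,rcond=None)[0]
    a=o1+s[0]*d1;b=o2+s[1]*d2
    return (a+b)/2,np.linalg.norm(a-b)
E
python3 - <<'E'
from h import *
t=vision.camera("top"); s=vision.camera("side"); np.set_printoptions(precision=4,suppress=True)
def quad(c,roi,lo,hi,z,name,k=8):
    x0,y0,x1,y1=roi; im=cv2.resize(c["pixels"][y0:y1,x0:x1],None,fx=k,fy=k,interpolation=cv2.INTER_CUBIC)
    g=cv2.GaussianBlur(cv2.cvtColor(im,cv2.COLOR_BGR2GRAY),(0,0),3)
    m=cv2.inRange(g,lo,hi)
    cs,_=cv2.findContours(m,cv2.RETR_LIST,cv2.CHAIN_APPROX_NONE)
    for q in sorted(cs,key=cv2.contourArea)[::-1][:4]:
        if cv2.contourArea(q)<400: continue
        rc=cv2.minAreaRect(q); b=(cv2.boxPoints(rc)+.5)/k-.5+[x0,y0]
        P=np.array([onz(c,u,v,z) for u,v in b]); 
        e=P[1]-P[0];e2=P[2]-P[1]
        print(name,"area",cv2.contourArea(q)/k/k,"px",b.mean(0),"c",P.mean(0)[:2],"sides",np.linalg.norm(e),np.linalg.norm(e2),"dir",np.degrees(np.arctan2(e[1],e[0])),np.degrees(np.arctan2(e2[1],e2[0])))
quad(t,(140,235,175,262),170,256,.148,"plain?148")
quad(t,(174,240,205,268),170,256,.208,"loop?208")
quad(t,(140,235,175,262),170,256,.208,"left208")
quad(t,(174,240,205,268),170,256,.148,"right148")
# roof corners manual
A=np.array([(98,108),(497,90),(512,380),(105,392)])/7+[285,180]-.4
B=np.array([(169,122),(430,113),(440,290),(170,300)])/7+[285,180]-.4
for Q in(A,B):
    P=np.array([onz(t,u,v,.15)[:2] for u,v in Q]);print(P, P.mean(0),[np.linalg.norm(P[i]-P[i-1]) for i in range(4)],[np.degrees(np.arctan2(*(P[i]-P[i-1])[::-1])) for i in range(4)])
C=np.array([(210,52),(377,103),(248,262),(75,200)])/5.5+[265,195]-.4
D=np.array([(200,82),(298,115),(218,212),(110,178)])/5.5+[265,195]-.4
for Q in(C,D):
    P=np.array([onz(s,u,v,.15)[:2] for u,v in Q]);print(P, P.mean(0),[np.linalg.norm(P[i]-P[i-1]) for i in range(4)],[np.degrees(np.arctan2(*(P[i]-P[i-1])[::-1])) for i in range(4)])
E
```

```text
plain?148 area 107.5703125 px [157.2617 246.8695] c [0.4857 0.2567] sides 0.011539646571391612 0.03710427890124337 dir -11.034916026497159 -103.97508057150873
loop?208 area 131.2265625 px [188.2139 254.3197] c [0.4666 0.1794] sides 0.01196208105590547 0.03788738502292138 dir -11.224375869446451 -103.64981452183486
left208 area 107.5703125 px [157.2617 246.8695] c [0.4783 0.2347] sides 0.01073145638400457 0.034505645231439244 dir -11.034916026497266 -103.97508057150885
right148 area 131.2265625 px [188.2139 254.3197] c [0.4732 0.1973] sides 0.012862950069781484 0.040740698842182746 dir -11.22437586944635 -103.64981452183481
[[ 0.5927 -0.007 ]
 [ 0.6007 -0.116 ]
 [ 0.5204 -0.1213]
 [ 0.5142 -0.0115]] [ 0.557  -0.0639] [np.float64(0.07868297258892291), np.float64(0.10928601813477631), np.float64(0.08045776205155382), np.float64(0.1099892554987566)] [np.float64(3.337915665617724), np.float64(-85.82126242303245), np.float64(-176.15299775329993), np.float64(93.25045984412944)]
[[ 0.5893 -0.0265]
 [ 0.5938 -0.0977]
 [ 0.5446 -0.1014]
 [ 0.5399 -0.0283]] [ 0.5669 -0.0635] [np.float64(0.04946
[... 249 characters left out ...]
3 -0.1157]
 [ 0.5199 -0.1219]
 [ 0.5114 -0.0121]
 [ 0.5883 -0.0082]] [ 0.554  -0.0645] [np.float64(0.10786464687746812), np.float64(0.07659971663554002), np.float64(0.110108018493019), np.float64(0.07699623147542262)] [np.float64(-85.787978618409), np.float64(-175.42121236564606), np.float64(94.40879057673591), np.float64(2.907890110416291)]
[[ 0.5885 -0.0965]
 [ 0.5429 -0.0986]
 [ 0.5371 -0.0309]
 [ 0.5845 -0.0263]] [ 0.5633 -0.0631] [np.float64(0.07025042665443314), np.float64(0.045650236885567096), np.float64(0.06795865797674465), np.float64(0.04754091782012698)] [np.float64(-86.68697544033645), np.float64(-177.32717555476748), np.float64(94.88068312395475), np.float64(5.491491322282214)]
```

Run:
```python
from h import *
from scipy.spatial.transform import Rotation as Ro
np.set_printoptions(precision=4,suppress=True)
t=vision.camera("top"); s=vision.camera("side")
st=readout.read_state(); print(st["time"]); R=Ro.from_quat(st["eef_rot"]).as_matrix(); print(R)
# rail: line x=X,z=Z
for (ta,sa) in(((300,57),(250,80)),((300,80),(250,128))):
    # each ray gives (x,z) line
    o,d=ray(t,*ta);o2,d2=ray(s,*sa)
    k=np.linalg.solve(np.array([[d[0],-d2[0]],[d[2],-d2[2]]]),[o2[0]-o[0],o2[2]-o[2]]); print("rail",o+k[0]*d,o2+k[1]*d2)
# side check of handle top centre
print(proj(s,[.4666,.1794,.208]),proj(s,[.4857,.2567,.148]))
# top face corners of loop handle, yaw -13.8
a=np.radians(-13.8);ex=np.array([np.cos(a),np.sin(a),0]);ey=np.array([-np.sin(a),np.cos(a),0])
im=s["pixels"].copy()
for cx,z in(([.4666,.1794,.208],0),([.4857,.2567,.148],0)):
  for i in(-1,1):
    for j in(-1,1):
      for dz in(0,-.07):
        p=proj(s,np.array(cx)+i*.005*ex+j*.018*ey+[0,0,dz]); cv2.circle(im,(int(round(p[0]*16)),int(round(p[1]*16))),8,(0,0,255),-1,shift=4)
      p=proj(s,np.array(cx)+i*.005*ex+j*.018*ey); print(p)
cv2.imwrite("pics/s3.png",cv2.resize(im[270:410,210:350],None,fx=4.2,fy=4.2,interpolation=cv2.INTER_NEAREST))
```

```text
0.3
[[ 0.3285 -0.0001  0.9445]
 [-0.9445  0.0003  0.3285]
 [-0.0004 -1.     -0.    ]]
rail [ 0.7256 -0.0177  0.4089] [ 0.7256 -0.1278  0.4089]
rail [ 0.7592 -0.0103  0.2795] [ 0.7592 -0.1516  0.2795]
[271.1574 287.5618] [238.0176 335.5132]
[280.9535 283.7776]
[264.9703 294.4441]
[277.175 280.868]
[261.2099 291.4046]
[248.0965 331.3514]
[231.3433 343.0942]
[244.5086 328.1406]
[227.7825 339.7396]
```

View pics/s3.png

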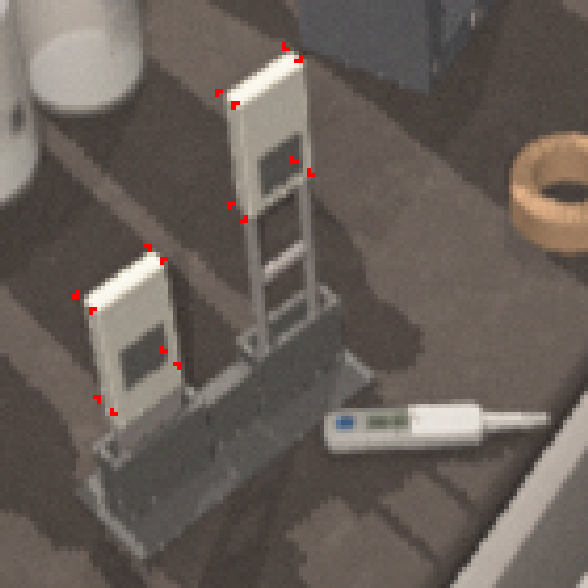

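The side check agrees with the top-view handle position to about 2 mm, giving the loop handle top at about (0.466, 0.1785), paddle yaw about -13.8°. Moving now.

Call:
arm_command([
  [[-0.0246,-0.0044,0.0235,0,0,0],[-0.0246,-0.0044,0.0235,0,0,0],[-0.0246,-0.0044,0.0235,0,0,0],[-0.0246,-0.0044,0.0235,0,0,0],[-0.0246,-0.0044,0.0235,0,0,0],[-0.0246,-0.0044,0.0235,0,0,0],[-0.0246,-0.0044,0.0235,0,0,0],[-0.0246,-0.0044,0.0235,0,0,0],[-0.0246,-0.0044,0.0235,0,0,0],[-0.0246,-0.0044,0.0235,0,0,0],[-0.0246,-0.0044,0.0235,0,0,0]],
], hand=1, grip_force=60)

```text
time: 1.22
ee_pos: [0.3609, -0.2482, 0.2713]
eef_rot: [0.576, -0.41, 0.41, -0.576]
ft_force: [-0.1, -0.8, 0.7]
width: 0.0869
```

Call:
arm_command([
  [[-0.0308,0,0.0201,0,0,0],[-0.0308,0,0.0201,0,0,0],[-0.0308,0,0.0201,0,0,0],[-0.0308,0,0.0201,0,0,0],[-0.0308,0,0.0201,0,0,0],[-0.0308,0,0.0201,0,0,0],[-0.0308,0,0.0201,0,0,0],[-0.0308,0,0.0201,0,0,0],[-0.0308,0,0.0201,0,0,0],[-0.0308,0,0.0201,0,0,0],[-0.0308,0,0.0201,0,0,0],[-0.0308,0,0.0201,0,0,0]],
])

```text
time: 2.22
ee_pos: [0.4672, 0.1802, 0.2714]
eef_rot: [-0.576, 0.409, -0.41, 0.576]
ft_force: [0.2, -1.5, 0.3]
width: 0.0874
```

Call:
arm_command([
  [[0,0,0,0,-7.12,0],[0,0,0,0,-7.12,0],[0,0,0,0,-7.12,0],[0,0,0,0,-7.12,0],[0,0,0,0,-7.12,0],[0,0,0,0,-7.12,0],[0,0,0,0,-7.12,0],[0,0,0,0,-7.12,0],[0,0,0,0,0,0],[0,0,0,0,0,0]],
])

```text
time: 3.05
ee_pos: [0.467, 0.1784, 0.2709]
eef_rot: [0.702, -0.087, 0.087, -0.702]
ft_force: [0.2, -0.1, 0.8]
width: 0.0869
```

Run:
```python
from h import *
from scipy.spatial.transform import Rotation as Ro
st=readout.read_state(); R=Ro.from_quat(st["eef_rot"]).as_matrix();print(R.round(3), st["joint_positions"].round(2))
s=vision.camera("side");cv2.imwrite("pics/s4.png",s["pixels"])
```

```text
[[ 0.97   0.     0.244]
 [-0.244 -0.     0.97 ]
 [ 0.    -1.    -0.   ]] [ 0.52  0.13 -1.05  1.67  0.11  1.41 -0.78]
```

View pics/s4.png

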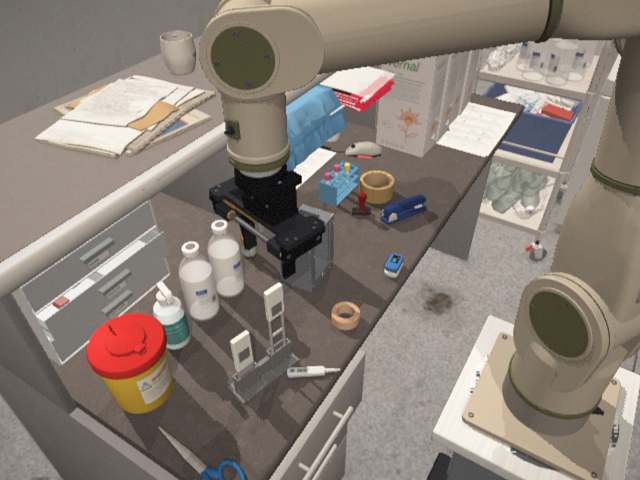

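The fingers (230–300, 215–275) straddle the paddle line above the loop handle (274,300). Descend and grip.

Call:
arm_command([
  [[0,0.02,0,0,0,0],[0,0.02,0,0,0,0],[0,0.02,0,0,0,0],[0,0.02,0,0,0,0],[0,0.021,0,0,0,0],[0,0,0,0,0,0],[0,0,0,0,0,0]],
])

```text
time: 3.68
ee_pos: [0.4665, 0.1785, 0.1698]
eef_rot: [0.702, -0.087, 0.085, -0.702]
ft_force: [0.2, -1.1, 1.8]
width: 0.087
```

Call:
arm_command([
  [[0,0,0,0,0,0],[0,0,0,0,0,0],[0,0,0,0,0,0],[0,0,0,0,0,0],[0,0,0,0,0,0],[0,0,0,0,0,0]],
], hand=0, grip_force=60)

```text
time: 4.18
ee_pos: [0.4671, 0.1785, 0.1702]
eef_rot: [0.702, -0.085, 0.086, -0.702]
ft_force: [-0.3, 0.2, -0.4]
width: 0.0553
```

Call:
arm_command([
  [[0,0,0,0,0,0],[0,0,0,0,0,0],[0,0,0,0,0,0],[0,0,0,0,0,0],[0,0,0,0,0,0],[0,0,0,0,0,0],[0,0,0,0,0,0],[0,0,0,0,0,0],[0,0,0,0,0,0],[0,0,0,0,0,0]],
])

```text
time: 5.02
ee_pos: [0.4664, 0.1788, 0.1699]
eef_rot: [0.702, -0.086, 0.085, -0.702]
ft_force: [-4.0, 0.5, 3.6]
width: 0.0095
```

Call:
arm_command([
  [[0,-0.01,0,0,0,0],[0,-0.015,0,0,0,0],[0,-0.015,0,0,0,0],[0,-0.02,0,0,0,0],[0,-0.02,0,0,0,0],[0,-0.02,0,0,0,0],[0,-0.02,0,0,0,0],[0,-0.02,0,0,0,0],[0,-0.02,0,0,0,0],[0,-0.015,0,0,0,0],[0,0,0,0,0,0],[0,0,0,0,0,0]],
])

```text
time: 6.02
ee_pos: [0.4676, 0.1785, 0.3458]
eef_rot: [-0.702, 0.085, -0.086, 0.702]
ft_force: [-0.4, -0.4, -1.1]
width: 0.0095
```

Run:
```python
from h import *
for n in("side","top"):
    s=vision.camera(n);cv2.imwrite(f"pics/{n}5.png",s["pixels"])
```

```text
(no output)
```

View pics/side5.png

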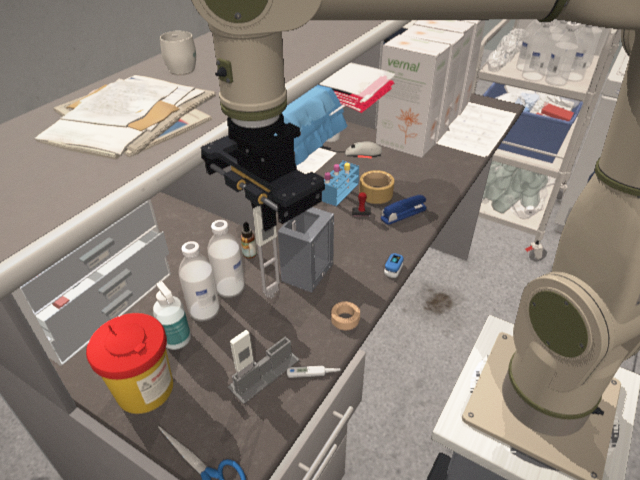

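View pics/top5.png

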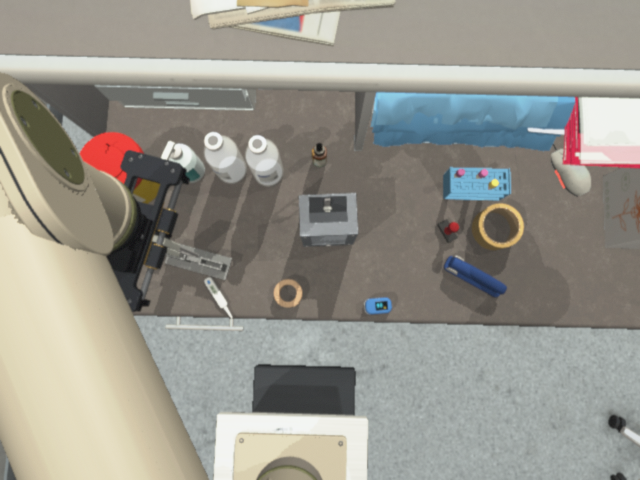

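Run:
```python
from h import *
from scipy.spatial.transform import Rotation as Ro
s=vision.camera("side"); st=readout.read_state()
R=Ro.from_quat(st["eef_rot"]).as_matrix(); p=st["ee_pos"]; print(p,R.round(3).tolist())
im=s["pixels"][190:310,220:320].copy(); k=5
im=cv2.resize(im,None,fx=k,fy=k,interpolation=cv2.INTER_CUBIC)
# tool frame: x jaws, y down, z ; paddle z 162 at tcp
def P(y,z): return p+R@np.array([0,(0.162-z),y])
for y,z in((-.015,.082),(.015,.082),(-.015,.026),(.015,.026),(-.018,.13),(.018,.13),(0,0),(-.013,.01),(.013,.01)):
    q=(proj(s,P(y,z))-[220,190]+.5)*k; cv2.circle(im,tuple(int(round(a)) for a in q),3,(0,0,255),-1)
cv2.imwrite("pics/s6.png",im)
```

```text
[0.46681967 0.17822805 0.34422425] [[0.971, -0.001, 0.24], [-0.24, -0.001, 0.971], [-0.0, -1.0, -0.001]]
```

View pics/s6.png

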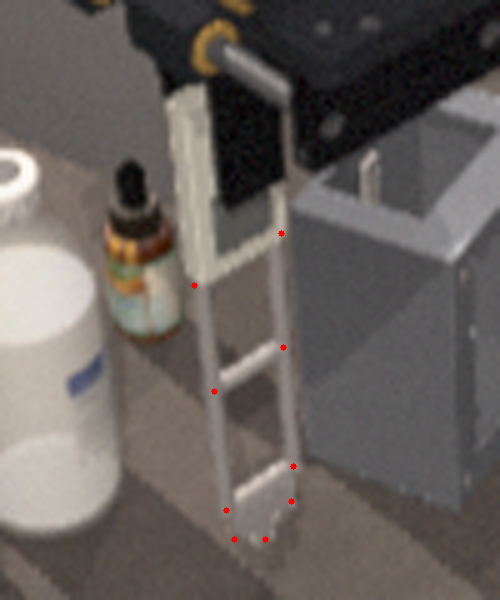

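The paddle hangs straight in the grip: the predicted points match the picture to about 1 px. Now moving over the cabinet entry.

Call:
arm_command([
  [[0.0145,0,-0.02136,0,0,0],[0.0145,0,-0.02136,0,0,0],[0.0145,0,-0.02136,0,0,0],[0.0145,0,-0.02136,0,0,0],[0.0145,0,-0.02136,0,0,0],[0.0145,0,-0.02136,0,0,0],[0.0145,0,-0.02136,0,0,0],[0.0145,0,-0.02136,0,0,0],[0.0145,0,-0.02136,0,0,0],[0.0145,0,-0.02136,0,0,0],[0,0,0,0,0,0]],
])

```text
time: 7.08
ee_pos: [0.5572, -0.07, 0.343]
eef_rot: [0.702, -0.089, 0.087, -0.701]
ft_force: [-0.5, -0.4, -0.5]
width: 0.0093
```

Call:
arm_command([
  [[0,0,0,0,-5.9,0],[0,0,0,0,-5.9,0],[0,0,0,0,-5.9,0],[0,0,0,0,0,0],[0,0,0,0,0,0],[0,0,0,0,0,0]],
])

```text
time: 7.58
ee_pos: [0.5565, -0.0636, 0.3446]
eef_rot: [-0.707, -0.022, 0.023, 0.707]
ft_force: [0.1, -0.5, -0.9]
width: 0.0093
```

```bash
cat > ov.py <<'E'
from h import *
from scipy.spatial.transform import Rotation as Ro
import sys
def run(tag,x0,y0,x1,y1,k,off=0.162,cam="side"):
    s=vision.camera(cam); st=readout.read_state()
    R=Ro.from_quat(st["eef_rot"]).as_matrix(); p=st["ee_pos"]; print(st["time"],p.round(4),R.round(4).tolist(),st["ft_force"].round(2),st["torque"].round(3),st["width"])
    im=cv2.resize(s["pixels"][y0:y1,x0:x1],None,fx=k,fy=k,interpolation=cv2.INTER_CUBIC)
    cv2.imwrite(f"pics/{tag}raw.png",im)
    def dot(X,c):
        q=(proj(s,X)-[x0,y0]+.5)*k; cv2.circle(im,tuple(int(round(a)) for a in q),3,c,-1)
    for y,z in((-.015,.082),(.015,.082),(-.015,.026),(.015,.026),(-.018,.13),(.018,.13),(0,0),(-.013,.01),(.013,.01)):
        dot(p+R@np.array([0,off-z,y]),(0,0,255))
    a=np.radians(3.8);C=np.array([.5553,-.064,0]);M=Ro.from_euler('z',a).as_matrix()
    for X in((-.04,-.055,.15),(.04,-.055,.15),(.04,.055,.15),(-.04,.055,.15),(-.015,-.036,.15),(.035,-.036,.15),(.035,.036,.15),(-.015,.036,.15),(-.04,.055,0),(-.04,-.055,0),(.04,.055,0),(.03,0,.145),(.013,0,.118)):
        dot(C+M@np.array(X),(0,255,0))
    cv2.imwrite(f"pics/{tag}.png",im)
E
python3 -c "
import ov
ov.run('a1',260,160,360,300,4)
ov.run('a1t',285,150,385,270,5,cam='top')"
```

```text
7.6333 [ 0.5565 -0.0636  0.3447] [[0.9979, -0.0003, -0.0642], [0.0642, -0.0001, 0.9979], [-0.0003, -1.0, -0.0001]] [-0.73  1.03 -1.18] [-0.002 -0.087  0.028] 0.009656750833951122
7.6833 [ 0.5565 -0.0635  0.3448] [[0.9979, -0.0001, -0.0648], [0.0648, -0.0002, 0.9979], [-0.0002, -1.0, -0.0001]] [ 0.18 -0.41 -0.78] [ 0.003 -0.081  0.002] 0.009677373309854808
```

View pics/a1.png

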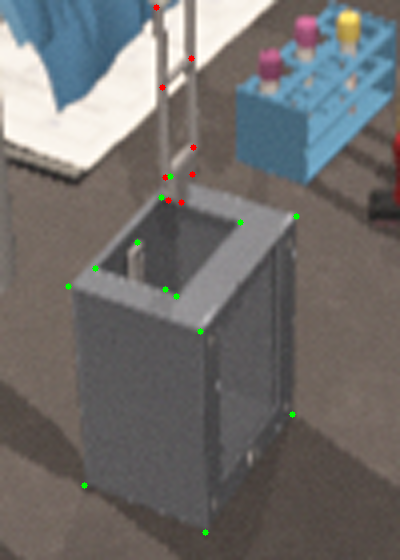

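View pics/a1t.png

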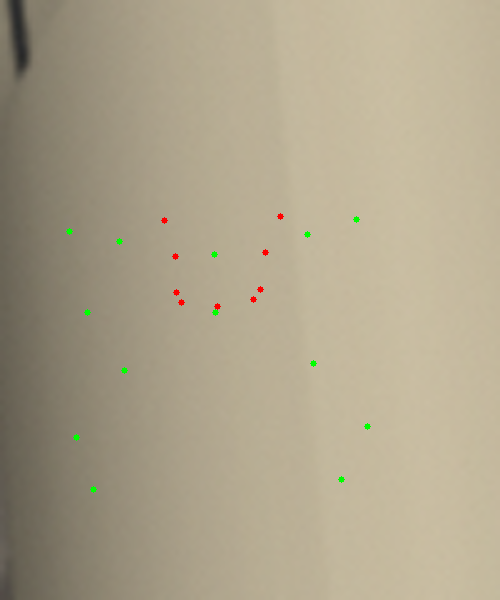

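The cabinet points and the paddle points both agree with the side picture to about 1 px (~1.5 mm). In the top view the arm hides the cabinet. Lowering to the entry point.

Call:
arm_command([
  [[0,0.012,0,0,0,0],[0,0.012,0,0,0,0],[0,0.012,0,0,0,0],[0,0.012,0,0,0,0],[0,0.012,0,0,0,0],[0,0,0,0,0,0]],
])

```text
time: 8.18
ee_pos: [0.5554, -0.0638, 0.2818]
eef_rot: [-0.707, -0.022, 0.025, 0.707]
ft_force: [-1.3, -0.5, -2.0]
width: 0.0096
```

Call:
arm_command([
  [[0,0.01,0,0,0,0],[0,0.01,0,0,0,0],[0,0.01,0,0,0,0],[0,0.01,0,0,0,0],[0,0.01,0,0,0,0],[0,0.01,0,0,0,0],[0,0.011,0,0,0,0],[0,0,0,0,0,0],[0,0,0,0,0,0]],
])

```text
time: 8.93
ee_pos: [0.5563, -0.0635, 0.2134]
eef_rot: [-0.707, -0.023, 0.024, 0.707]
ft_force: [0.6, -0.0, 0.1]
width: 0.0095
```

```bash
python3 -c "
import ov
ov.run('a2',260,160,360,300,4)"
```

```text
8.9833 [ 0.5567 -0.0635  0.2141] [[0.9977, 0.0001, -0.0671], [0.0671, 0.0001, 0.9977], [0.0001, -1.0, 0.0001]] [0.66 0.39 0.31] [-0.01  -0.141 -0.078] 0.009794224259107883
```

View pics/a2.png

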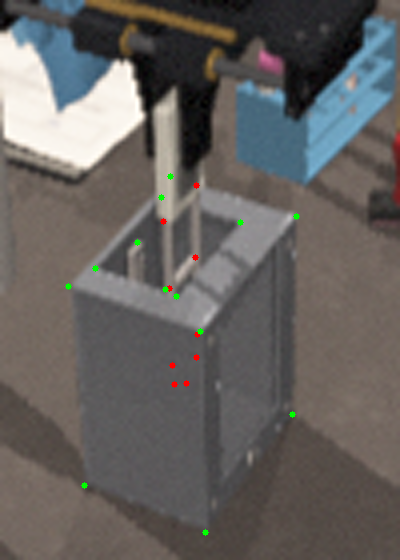

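Inside the opening and clear. Advancing toward the plate.

Call:
arm_command([
  [[0.005,0,0,0,0,0],[0.005,0,0,0,0,0],[0.005,0,0,0,0,0],[0.004,0,0,0,0,0],[0.001,0,0,0,0,0],[0,0,0,0,0,0],[0,0,0,0,0,0]],
])

```text
time: 9.57
ee_pos: [0.5766, -0.0621, 0.2139]
eef_rot: [-0.707, -0.024, 0.024, 0.707]
ft_force: [-0.6, -0.3, -0.5]
width: 0.0097
```

Call:
arm_command([
  [[0.001,0,0,0,0,0],[0.001,0,0,0,0,0],[0,0,0,0,0,0],[0,0,0,0,0,0]],
])

```text
time: 9.9
ee_pos: [0.5785, -0.0621, 0.214]
eef_rot: [0.707, 0.024, -0.024, -0.707]
ft_force: [1.2, -0.3, -0.6]
width: 0.0098
```

Call:
arm_command([
  [[0.001,0,0,0,0,0],[0,0,0,0,0,0],[0,0,0,0,0,0]],
])

```text
time: 10.15
ee_pos: [0.5796, -0.062, 0.214]
eef_rot: [0.707, 0.024, -0.024, -0.707]
ft_force: [-0.0, -0.4, -1.2]
width: 0.0095
```

Call:
arm_command([
  [[0.001,0,0,0,0,0],[0,0,0,0,0,0],[0,0,0,0,0,0]],
])

```text
time: 10.4
ee_pos: [0.5806, -0.0619, 0.214]
eef_rot: [-0.707, -0.024, 0.024, 0.707]
ft_force: [-0.0, 0.6, -0.8]
width: 0.0097
```

Call:
arm_command([
  [[0.001,0,0,0,0,0],[0,0,0,0,0,0],[0,0,0,0,0,0]],
])

```text
time: 10.65
ee_pos: [0.5816, -0.0619, 0.214]
eef_rot: [0.707, 0.024, -0.024, -0.707]
ft_force: [-0.8, -0.2, -0.9]
width: 0.0101
```

Call:
arm_command([
  [[0.001,0,0,0,0,0],[0,0,0,0,0,0],[0,0,0,0,0,0]],
])

```text
time: 10.9
ee_pos: [0.5822, -0.0618, 0.2138]
eef_rot: [0.707, 0.023, -0.024, -0.707]
ft_force: [-2.3, -0.3, -0.1]
width: 0.0095
```

Call:
arm_command([
  [[0.0005,0,0,0,0,0],[0,0,0,0,0,0],[0,0,0,0,0,0],[0,0,0,0,0,0]],
])

```text
time: 11.23
ee_pos: [0.5826, -0.0618, 0.2138]
eef_rot: [0.707, 0.023, -0.024, -0.707]
ft_force: [-5.3, -0.3, 0.8]
width: 0.0098
```

```bash
python3 -c "
import ov
ov.run('a3',260,160,360,300,5)
ov.run('a3',260,160,360,270,5)"
```

```text
11.2833 [ 0.5826 -0.0618  0.2138] [[0.9978, -0.0011, -0.067], [0.067, -0.0002, 0.9978], [-0.0011, -1.0, -0.0001]] [-5.64 -0.29  1.47] [-0.058  1.512 -0.029] 0.009327401957756082
11.3333 [ 0.5826 -0.0618  0.2138] [[0.9977, -0.001, -0.0671], [0.0671, -0.0002, 0.9977], [-0.001, -1.0, -0.0001]] [-6.07 -0.89  1.44] [-9.100e-02  1.441e+00  1.000e-03] 0.00980867353255105
```

View pics/a3raw.png

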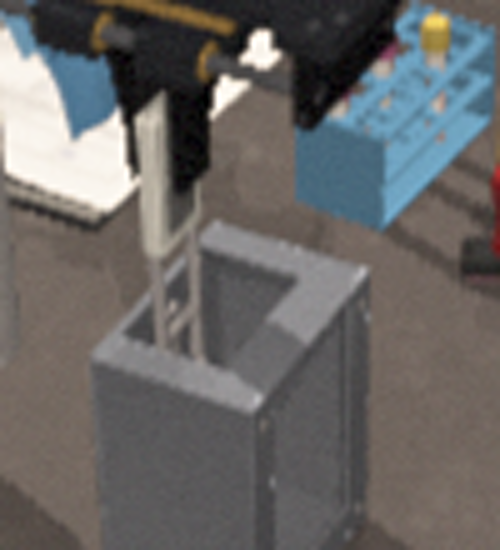

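Contact on the plate at TCP x ≈ 0.582, which is where the camera measurement put it. The force is about 5.7 N, so I ease it to about 3 N and start down.

Call:
arm_command([
  [[-0.0004,0,0,0,0,0],[0,0.002,0,0,0,0],[0,0.002,0,0,0,0],[0,0.002,0,0,0,0],[0,0.002,0,0,0,0],[0,0.002,0,0,0,0],[0,0,0,0,0,0],[0,0,0,0,0,0]],
])

```text
time: 12.0
ee_pos: [0.5824, -0.0619, 0.2035]
eef_rot: [-0.707, -0.023, 0.024, 0.707]
ft_force: [-4.2, -0.4, -3.2]
width: 0.0095
```

Call:
arm_command([
  [[0,0,0,0,0,0],[0,0,0,0,0,0],[0,0,0,0,0,0]],
])

```text
time: 12.25
ee_pos: [0.5824, -0.0619, 0.2037]
eef_rot: [0.707, 0.023, -0.024, -0.707]
ft_force: [-4.5, -0.4, -3.1]
width: 0.0095
```

Call:
arm_command([
  [[0,0.001,0,0,0,0],[0,0.001,0,0,0,0],[0,0,0,0,0,0]],
])

```text
time: 12.5
ee_pos: [0.5825, -0.0618, 0.2021]
eef_rot: [0.707, 0.024, -0.024, -0.707]
ft_force: [-5.7, -0.1, 0.1]
width: 0.0095
```

Call:
arm_command([
  [[0,0.001,0,0,0,0],[0,0,0,0,0,0]],
])

```text
time: 12.67
ee_pos: [0.5826, -0.0618, 0.2012]
eef_rot: [0.707, 0.024, -0.024, -0.707]
ft_force: [-5.5, -0.8, 0.7]
width: 0.0096
```

Call:
arm_command([
  [[-0.0003,0.001,0,0,0,0],[0,0.001,0,0,0,0],[0,0,0,0,0,0],[0,0,0,0,0,0]],
])

```text
time: 13.0
ee_pos: [0.5824, -0.0618, 0.1992]
eef_rot: [0.707, 0.024, -0.024, -0.707]
ft_force: [-5.0, -0.9, 0.3]
width: 0.0094
```

Call:
arm_command([
  [[0,0.001,0,0,0,0],[0,0.001,0,0,0,0],[0,0,0,0,0,0],[0,0,0,0,0,0]],
])

```text
time: 13.33
ee_pos: [0.5824, -0.0618, 0.1972]
eef_rot: [0.707, 0.024, -0.024, -0.707]
ft_force: [-4.7, -0.0, 0.6]
width: 0.0096
```

Call:
arm_command([
  [[0,0.001,0,0,0,0],[0,0.001,0,0,0,0],[0,0,0,0,0,0],[0,0,0,0,0,0]],
])

```text
time: 13.67
ee_pos: [0.5824, -0.0618, 0.1951]
eef_rot: [0.707, 0.024, -0.024, -0.707]
ft_force: [-5.5, -0.7, -0.8]
width: 0.0096
```

Call:
arm_command([
  [[-0.0002,0.001,0,0,0,0],[0,0.001,0,0,0,0],[0,0,0,0,0,0],[0,0,0,0,0,0]],
])

```text
time: 14.0
ee_pos: [0.5822, -0.0618, 0.1929]
eef_rot: [-0.707, -0.024, 0.024, 0.707]
ft_force: [-4.5, 0.4, 1.0]
width: 0.0093
```

Call:
arm_command([
  [[0,0.001,0,0,0,0],[0,0.001,0,0,0,0],[0,0,0,0,0,0],[0,0,0,0,0,0]],
])

```text
time: 14.33
ee_pos: [0.5822, -0.0619, 0.1908]
eef_rot: [-0.707, -0.024, 0.024, 0.707]
ft_force: [-3.3, 0.1, -0.9]
width: 0.0096
```

Call:
arm_command([
  [[0,0.001,0,0,0,0],[0,0.001,0,0,0,0],[0,0,0,0,0,0],[0,0,0,0,0,0]],
])

```text
time: 14.67
ee_pos: [0.5822, -0.0618, 0.1888]
eef_rot: [-0.707, -0.024, 0.024, 0.707]
ft_force: [-3.3, -0.0, -2.0]
width: 0.0098
```

Call:
arm_command([
  [[0,0.001,0,0,0,0],[0,0.001,0,0,0,0],[0,0,0,0,0,0],[0,0,0,0,0,0]],
])

```text
time: 15.0
ee_pos: [0.5822, -0.0619, 0.1869]
eef_rot: [0.707, 0.024, -0.024, -0.707]
ft_force: [-2.7, 0.7, -0.2]
width: 0.0095
```

Call:
arm_command([
  [[0,0.001,0,0,0,0],[0,0,0,0,0,0],[0,0,0,0,0,0]],
])

```text
time: 15.25
ee_pos: [0.5823, -0.0618, 0.1861]
eef_rot: [0.707, 0.024, -0.024, -0.707]
ft_force: [-4.0, -0.2, 3.2]
width: 0.0094
```

Call:
arm_command([
  [[0,0.001,0,0,0,0],[0,0,0,0,0,0],[0,0,0,0,0,0]],
])

```text
time: 15.5
ee_pos: [0.5822, -0.0619, 0.1851]
eef_rot: [0.707, 0.024, -0.024, -0.707]
ft_force: [-3.2, 0.5, 3.4]
width: 0.0098
```

Call:
arm_command([
  [[0,0.001,0,0,0,0],[0,0,0,0,0,0],[0,0,0,0,0,0]],
])

```text
time: 15.75
ee_pos: [0.5822, -0.0618, 0.1839]
eef_rot: [0.707, 0.024, -0.024, -0.707]
ft_force: [-3.7, -0.2, 2.7]
width: 0.0094
```

Call:
arm_command([
  [[0,0.001,0,0,0,0],[0,0,0,0,0,0],[0,0,0,0,0,0]],
])

```text
time: 16.0
ee_pos: [0.5822, -0.0618, 0.1828]
eef_rot: [-0.707, -0.024, 0.024, 0.707]
ft_force: [-2.2, 0.1, 2.2]
width: 0.0098
```

Call:
arm_command([
  [[0,0.001,0,0,0,0],[0,0,0,0,0,0],[0,0,0,0,0,0]],
])

```text
time: 16.25
ee_pos: [0.5821, -0.0619, 0.1817]
eef_rot: [-0.707, -0.024, 0.024, 0.707]
ft_force: [-1.2, -0.1, 1.0]
width: 0.0092
```

Call:
arm_command([
  [[0.0002,0.001,0,0,0,0],[0,0,0,0,0,0],[0,0,0,0,0,0]],
])

```text
time: 16.5
ee_pos: [0.5822, -0.0618, 0.1807]
eef_rot: [-0.707, -0.024, 0.024, 0.707]
ft_force: [-2.7, -0.9, 0.9]
width: 0.0093
```

Call:
arm_command([
  [[0,0.001,0,0,0,0],[0,0,0,0,0,0],[0,0,0,0,0,0]],
])

```text
time: 16.75
ee_pos: [0.5822, -0.0619, 0.1797]
eef_rot: [-0.707, -0.024, 0.024, 0.707]
ft_force: [-3.4, 0.2, -0.9]
width: 0.0096
```

Call:
arm_command([
  [[0,0.001,0,0,0,0],[0,0,0,0,0,0],[0,0,0,0,0,0]],
])

```text
time: 17.0
ee_pos: [0.5822, -0.0619, 0.1787]
eef_rot: [0.707, 0.024, -0.024, -0.707]
ft_force: [-3.0, -0.2, -0.1]
width: 0.0094
```

Call:
arm_command([
  [[0,0.001,0,0,0,0],[0,0,0,0,0,0],[0,0,0,0,0,0]],
])

```text
time: 17.25
ee_pos: [0.5822, -0.0619, 0.1778]
eef_rot: [-0.707, -0.024, 0.024, 0.707]
ft_force: [-3.1, 0.2, -1.7]
width: 0.0093
```

Call:
arm_command([
  [[0,0.0007,0,0,0,0],[0,0,0,0,0,0],[0,0,0,0,0,0]],
])

```text
time: 17.5
ee_pos: [0.5822, -0.0618, 0.1771]
eef_rot: [0.707, 0.024, -0.024, -0.707]
ft_force: [-3.2, -0.6, -1.2]
width: 0.0093
```

Call:
arm_command([
  [[0,0.0007,0,0,0,0],[0,0,0,0,0,0],[0,0,0,0,0,0]],
])

```text
time: 17.75
ee_pos: [0.5823, -0.0619, 0.1765]
eef_rot: [0.707, 0.024, -0.024, -0.707]
ft_force: [-3.9, -1.0, -0.2]
width: 0.0093
```

Call:
arm_command([
  [[0,0.0007,0,0,0,0],[0,0,0,0,0,0],[0,0,0,0,0,0]],
])

```text
time: 18.0
ee_pos: [0.5823, -0.0619, 0.1758]
eef_rot: [0.707, 0.024, -0.024, -0.707]
ft_force: [-3.5, -0.6, 0.3]
width: 0.0094
```

Call:
arm_command([
  [[0,0.0007,0,0,0,0],[0,0,0,0,0,0],[0,0,0,0,0,0]],
])

```text
time: 18.25
ee_pos: [0.5823, -0.0619, 0.1751]
eef_rot: [0.707, 0.024, -0.024, -0.707]
ft_force: [-3.6, 0.1, 0.2]
width: 0.01
```

Call:
arm_command([
  [[0,0.0007,0,0,0,0],[0,0,0,0,0,0],[0,0,0,0,0,0]],
])

```text
time: 18.5
ee_pos: [0.5823, -0.0618, 0.1744]
eef_rot: [0.707, 0.024, -0.024, -0.707]
ft_force: [-3.7, -0.4, 1.1]
width: 0.0097
```

Call:
arm_command([
  [[0,0.0005,0,0,0,0],[0,0,0,0,0,0],[0,0,0,0,0,0]],
])

```text
time: 18.75
ee_pos: [0.5824, -0.0618, 0.1743]
eef_rot: [0.707, 0.024, -0.024, -0.707]
ft_force: [-4.9, 0.4, 3.6]
width: 0.0095
```

Call:
arm_command([
  [[0,0.0003,0,0,0,0],[0,0,0,0,0,0],[0,0,0,0,0,0]],
])

```text
time: 19.0
ee_pos: [0.5825, -0.0618, 0.1743]
eef_rot: [0.707, 0.024, -0.024, -0.707]
ft_force: [-6.4, -0.2, 6.0]
width: 0.0097
```

Call:
arm_command([
  [[0,0.0003,0,0,0,0],[0,0,0,0,0,0],[0,0,0,0,0,0]],
])

```text
time: 19.25
ee_pos: [0.5825, -0.0618, 0.1742]
eef_rot: [0.707, 0.024, -0.023, -0.707]
ft_force: [-7.7, -0.0, 8.2]
width: 0.0097
```

Call:
arm_command([
  [[0,0.0003,0,0,0,0],[0,0,0,0,0,0],[0,0,0,0,0,0]],
])

```text
time: 19.5
ee_pos: [0.5826, -0.0618, 0.1741]
eef_rot: [0.707, 0.024, -0.023, -0.707]
ft_force: [-8.0, 0.5, 9.9]
width: 0.0094
```

Call:
arm_command([
  [[-0.0006,0.0002,0,0,0,0],[0,0,0,0,0,0],[0,0,0,0,0,0]],
])

```text
time: 19.75
ee_pos: [0.5824, -0.0618, 0.1741]
eef_rot: [0.707, 0.024, -0.023, -0.707]
ft_force: [-5.1, -0.5, 11.3]
width: 0.0095
```

Call:
arm_command([
  [[0,0.0003,0,0,0,0],[0,0,0,0,0,0],[0,0,0,0,0,0]],
])

```text
time: 20.0
ee_pos: [0.5825, -0.0618, 0.1741]
eef_rot: [0.707, 0.024, -0.023, -0.706]
ft_force: [-6.8, -1.4, 12.5]
width: 0.0097
```

Call:
arm_command([
  [[-0.0004,0.0002,0,0,0,0],[0,0,0,0,0,0],[0,0,0,0,0,0]],
])

```text
time: 20.25
ee_pos: [0.5823, -0.0618, 0.1741]
eef_rot: [0.707, 0.025, -0.023, -0.706]
ft_force: [-6.4, 0.2, 13.4]
width: 0.0097
```

Call:
arm_command([
  [[-0.0002,0.0001,0,0,0,0],[0,0,0,0,0,0],[0,0,0,0,0,0],[0,0,0,0,0,0]],
])

```text
time: 20.58
ee_pos: [0.5822, -0.0618, 0.1741]
eef_rot: [0.707, 0.025, -0.023, -0.706]
ft_force: [-5.1, -0.8, 12.8]
width: 0.0099
```

```bash
python3 -c "
import ov
for i in range(4): ov.run('a4',250,130,370,270,5)"
```

```text
20.6333 [ 0.5822 -0.0618  0.1741] [[0.9978, 0.003, -0.067], [0.067, -0.0006, 0.9978], [0.0029, -1.0, -0.0008]] [-5.54  0.97 13.77] [-0.216  1.66  -0.024] 0.009398763154229583
20.6833 [ 0.5823 -0.0618  0.1741] [[0.9977, 0.003, -0.067], [0.067, -0.0006, 0.9978], [0.0029, -1.0, -0.0008]] [-5.46 -0.9  13.67] [-0.119  1.665  0.017] 0.00951431246142046
20.7333 [ 0.5823 -0.0618  0.1741] [[0.9978, 0.003, -0.067], [0.067, -0.0006, 0.9978], [0.0029, -1.0, -0.0008]] [-5.27 -0.71 12.98] [-0.137  1.623  0.005] 0.009572490263401384
20.7833 [ 0.5823 -0.0618  0.1741] [[0.9977, 0.003, -0.0671], [0.0671, -0.0006, 0.9977], [0.0029, -1.0, -0.0008]] [-5.07 -0.31 13.45] [-0.113  1.659  0.054] 0.009321952187976913
```

View pics/a4raw.png

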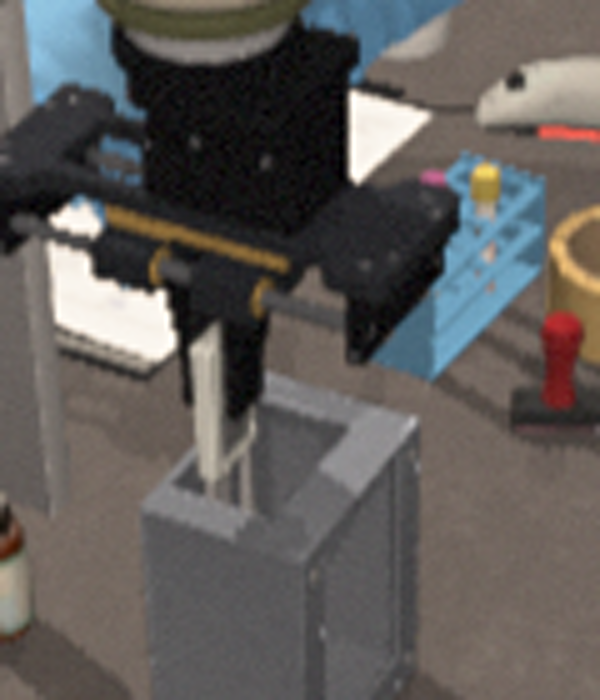

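Pressed home: vertical force about 13.5 N, stiff at TCP z 0.174, 11–12 mm below first touch on the bump, which fits the shelf. Relieving the load, then opening.

Call:
arm_command([
  [[-0.0002,-0.0006,0,0,0,0],[-0.0002,-0.0006,0,0,0,0],[-0.0001,-0.0005,0,0,0,0],[0,0,0,0,0,0],[0,0,0,0,0,0]],
])

```text
time: 21.2
ee_pos: [0.5814, -0.0619, 0.1743]
eef_rot: [-0.707, -0.024, 0.023, 0.707]
ft_force: [1.8, 0.0, 2.6]
width: 0.0097
```

Call:
arm_command([
  [[0.0002,-0.0002,0,0,0,0],[0,0,0,0,0,0],[0,0,0,0,0,0]],
])

```text
time: 21.45
ee_pos: [0.5813, -0.0619, 0.1744]
eef_rot: [0.707, 0.024, -0.023, -0.707]
ft_force: [1.5, 0.2, 2.7]
width: 0.0097
```

Call:
arm_command([
  [[0,0,0,0,0,0],[0,0,0,0,0,0],[0,0,0,0,0,0],[0,0,0,0,0,0],[0,0,0,0,0,0],[0,0,0,0,0,0],[0,0,0,0,0,0],[0,0,0,0,0,0]],
], hand=0.6)

```text
time: 22.12
ee_pos: [0.5808, -0.0619, 0.1741]
eef_rot: [0.707, 0.024, -0.024, -0.707]
ft_force: [0.8, 0.2, -0.0]
width: 0.05
```

```bash
python3 -c "
import ov
for i in range(2): ov.run('a5',250,130,370,270,5)"
```

```text
22.1667 [ 0.5808 -0.0619  0.1741] [[0.9978, -0.0, -0.067], [0.067, -0.0001, 0.9978], [-0.0, -1.0, -0.0001]] [-0.61 -0.52 -0.09] [ 0.022 -0.109 -0.02 ] 0.050849496266500135
22.2167 [ 0.5808 -0.0619  0.1741] [[0.9977, 0.0, -0.0671], [0.0671, -0.0001, 0.9977], [0.0, -1.0, -0.0001]] [ 1.09 -0.2   0.81] [-0.07  -0.044  0.004] 0.05114162221709931
```

View pics/a5raw.png

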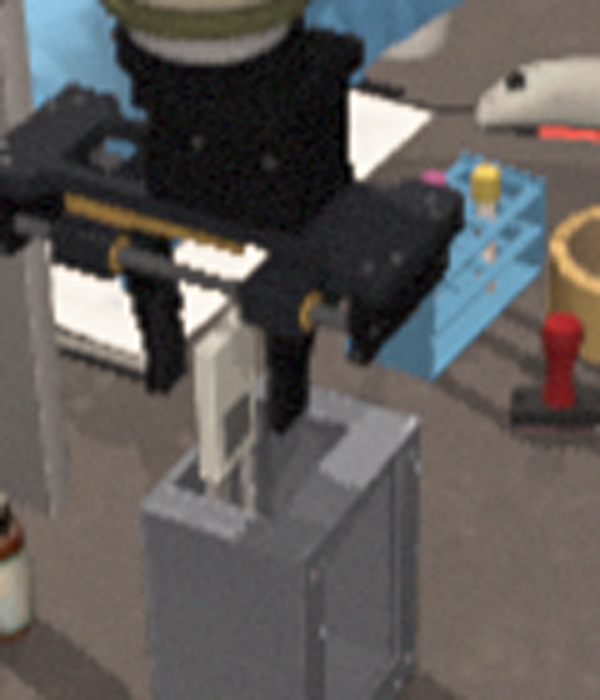

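The fingers are open on both sides and the paddle stands in the cabinet, handle at about (225,400) in the crop. Backing straight up.

Call:
arm_command([
  [[0,-0.005,0,0,0,0],[0,-0.01,0,0,0,0],[0,-0.015,0,0,0,0],[0,-0.015,0,0,0,0],[0,-0.02,0,0,0,0],[0,-0.02,0,0,0,0],[0,-0.02,0,0,0,0],[0,-0.02,0,0,0,0],[0,0,0,0,0,0],[0,0,0,0,0,0]],
])

```text
time: 23.05
ee_pos: [0.5814, -0.0617, 0.3009]
eef_rot: [0.707, 0.025, -0.023, -0.707]
ft_force: [-0.8, -0.4, -1.2]
width: 0.052
```

Call:
arm_command([
  [[-0.03,0,0,0,0,0],[-0.03,0,0,0,0,0],[-0.03,0,-0.03,0,0,0],[0,0,-0.035,0,0,0],[0,0,-0.035,0,0,0],[0,0,-0.035,0,0,0],[0,0,-0.035,0,0,0],[0,0,-0.035,0,0,0],[0,0,-0.035,0,0,0],[0,0,0,0,0,0],[0,0,0,0,0,0],[0,0,0,0,0,0]],
])

```text
time: 24.05
ee_pos: [0.5076, -0.3061, 0.2986]
eef_rot: [-0.706, -0.024, 0.024, 0.707]
ft_force: [0.3, 0.6, 0.6]
width: 0.0522
```

Run:
```python
from h import *
from scipy.spatial.transform import Rotation as Ro
M=Ro.from_euler('z',np.radians(3.8)).as_matrix()
ims=[]
for n,(x0,y0,x1,y1) in(("side",(250,160,350,300)),("top",(280,150,380,290))):
    s=vision.camera(n); cv2.imwrite(f"pics/full6{n}.png",s["pixels"]); im=cv2.resize(s["pixels"][y0:y1,x0:x1],None,fx=4,fy=4,interpolation=cv2.INTER_CUBIC)
    b=im.copy()
    o=np.array([.5822,-.062,.0121])
    for X in((.005,.018,.2),(.005,-.018,.2),(-.005,.018,.2),(-.005,-.018,.2),(-.005,.018,.13),(-.005,-.018,.13),(0,.015,.082),(0,-.015,.082)):
        q=(proj(s,o+M@np.array(X))-[x0,y0]+.5)*4; cv2.circle(b,tuple(int(round(v)) for v in q),2,(0,0,255),-1)
    ims.append(np.hstack([im,b]) if n=="side" else b)
cv2.imwrite("pics/b6.png",np.hstack([ims[0][:,:400],ims[0][:,400:]])); cv2.imwrite("pics/b6t.png",ims[1]); print(readout.read_state()["time"])
```

```text
24.15
```

View pics/b6.png

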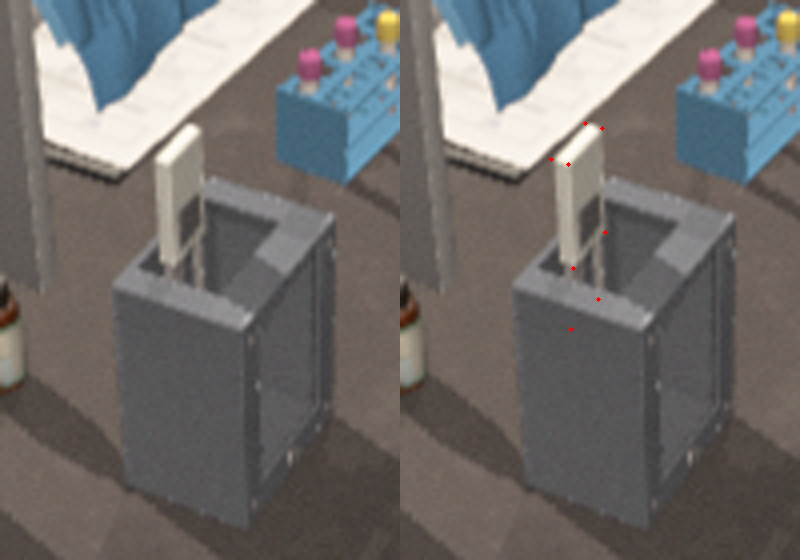

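View pics/b6t.png

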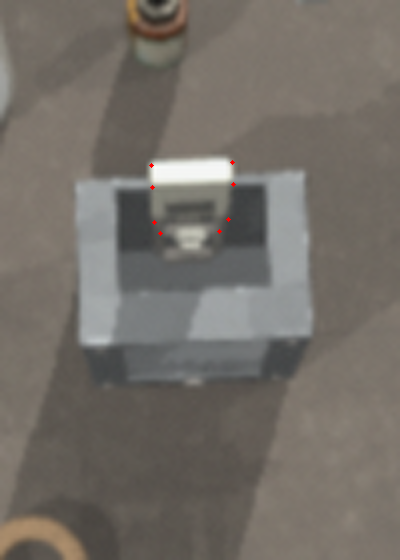

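View pics/full6side.png

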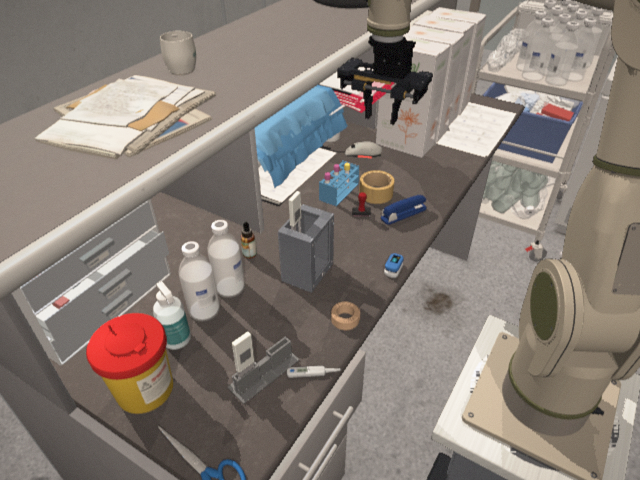

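The paddle hangs upright, and its corners match the prediction to about 1 px in both views. The bystanders are unchanged and the arm is clear.

Call:
arm_command([
  [[0,0,0,0,0,0],[0,0,0,0,0,0],[0,0,0,0,0,0],[0,0,0,0,0,0],[0,0,0,0,0,0],[0,0,0,0,0,0]],
])

```text
time: 24.65
ee_pos: [0.5076, -0.3068, 0.2992]
eef_rot: [0.707, 0.024, -0.024, -0.707]
ft_force: [-1.1, 0.5, -0.0]
width: 0.0522
```

Run:
```python
from bench import r
print(r.close_job())
```

```text
the job is handed in; nothing more can be done
None
```

The loop paddle now hangs upright on the hook inside the key cabinet, and the job was handed in at 24.65 s of the 51 s allowed; no verdict was reported.

- **Pressing in:** I lowered it through the roof opening and felt the back plate at TCP x ≈ 0.582 (3 to 6 N). I then pressed it past the tongue and onto the hard shelf with about 13.5 N vertical and 5 N sideways. The hook sits low, about 6 mm below nominal.
- **Force readings:** The bump read only about 3.4 N, slightly below the expected 4 to 8 N, with 1 to 2 N of noise in the readings. The shelf contact about 12 mm lower was stiff, so I took the bar to be home.
- **Last checks:** In both cameras the hung paddle's handle corners matched the predicted home pose to about 1 px (about 1.5 mm). The stand, the plain paddle and the bystanders looked unmoved by eye, the arm was clear, and I saw no sign of the cabinet being touched.

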